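Set the spindle speed of a bench lathe and start it

ROBOT

A 6-joint arm with a two-finger parallel gripper is mounted at the origin on the work surface. World frame = base frame: x ahead of the robot, y to its left, z up, the work surface at z = 0. Lengths are in m, angles in rad, forces in N, time in s.
With the tool pointing down it reaches from about 0.4 to 0.825 m from the base axis. Payload 7 kg.
Tool frame: the origin (TCP) lies between the finger pads; the fingertips stand 11 mm ahead of it and the grasp point (between the pads) lies 8 mm behind it (arm.tips_ahead is the distance from the TCP to the fingertips, in m); z points along the fingers, x is the direction in which the jaws open and shut, and the axes are right-handed (so a half turn about z gives the same grasp; the last joint's range is limited). The gripper opens to 88 mm and grips with 3 to 60 N. Pads are 19 mm wide; open, the fingers measure 130 mm over their backs; the gripper's body (78 mm by 193 mm) begins 47 mm behind the grasp point.
Start: joints at [-0.919, 0.359, 0.012, 0, -1.224, -0.288], TCP at [0.24, -0.631, 0.238] pointing down, gripper open.
Joint ranges: [-3.07, 3.07], [-1.43, 2.12], [-1.02, 1.25], [-3.03, 1.67], [-3.05, -0], [-3.03, 3.03]. Speed limits (rad/s): [2.39, 2.39, 3.01, 3.14, 3.14, 3.14].

INTERFACE

Orientations are given as [roll, pitch, yaw] about the fixed x, y, z axes, in that order (R = Rz(yaw) Ry(pitch) Rx(roll)).
In Python, from station import arm, optics, finder gives the robot as it stands. The module is installed in compiled form; this text tells all that it offers.
- The arm moves only by the tool apply_moves, never from a script. Its argument "increments" is one flat list of numbers, 6 for each row, row after row: the shift along the world's x, y, z in m, then the turn, a rotation vector about the world's x, y, z in rad. In form: [tx, ty, tz, rx, ry, rz, tx, ty, tz, rx, ry, rz, ...]. A call has 1 to 20 rows; each row shifts and turns the pose as measured when the row begins; what a row does not reach is not made up. A row lasts 1/12 s, in which the tool goes at most 41.7 mm and 7.16 degrees, less where a joint would pass 70% of its speed; a pose out of reach is approached as far as the arm can. A call with a gripper value outside its range is refused whole. "hand" is the closure, from 0 (fully open) to 1 (shut), set as the call begins (left out, the last holds). The fingers move at their own pace and stop on an object; "force" is the grip in N (left out, the last holds). Time passes only in rows, so rows that do not move let the fingers close. It gives the time, the measured TCP pose, the force and the opening at its end, in the units of the state.
- arm.get_state(): the state, without advancing time (a new reading comes with each control period).
- optics.grab_frame(name): name is "scene" or "top" or "wrist"; returns the picture (480x640x3 uint8, red, green, blue); there is no depth.
- optics.camera_model(name): a dict with "fx", "fy", "cx", "cy" (pixels), "world_to_cam" (4x4, takes a point from world to camera coordinates); the wrist camera has in their place "T_tool_cam" (4x4, takes a point from camera to tool coordinates, whose origin is the TCP and whose axes are the tool frame's). Camera axes: x right, y up, looking along -z (the intrinsics and any distortion apply to the point x, -y, -z); pixel columns grow to the right and rows downward; lengths in m; the calibration is good to about 2 mm. A picture is of the moment at which its call begins: read the wrist's pose just before it. camera_model takes no time and is no camera call.
- arm.job_done(): hands the job in, once; it reports no verdict.
Trained networks look in the newest picture that a camera, given by its name, has taken for a name from the list of things; names that differ only in an ending like _2 or _b are one class to them, and where a whole thing is asked for, a point or a joint stands for the part that bears it (a point fixed in the world has none). Each returns a list of dicts, best first, with "conf" (0 to 1); they miss things now and then, are a little off and sometimes report something else, mostly with a low value. They report only what shows in the picture. A call takes as long as a camera call.
- finder.find_in(camera, name): "box" ([left, top, right, bottom] in pixels, round what is visible of it).
- finder.landmark_of(camera, name): "point" ([column, row] in pixels: a listed point, or the origin of a listed thing).
The state is a dict: "t": time; "q": joint angles; "qd": joint speeds; "joint_efforts": joint torques, N m; "eef_pos": TCP position; "ee_rot": TCP orientation; "force": force on the tool from outside, world axes, zero at the start; "moment": the same for the moment, N m; "width": finger opening in m.
Only numpy, scipy, OpenCV 4.12 (cv2) and the standard library are available. Lean on these libraries where they do the work, as an engineer would, in place of code of your own. Each camera call takes 0.05 s, during which the arm holds its last target. There are 200 camera calls.

TASK

A bezel is chucked in the bench lathe with the guard down, ready to turn at speed six. With the tip of the closed fingers, gently push the pointer of the black speed selector round, click by click, until it clicks in at the sixth black tick clockwise from the red off dot, then press the green start button all the way in and let it spring back. Only push, never grip the selector; start the lathe only when the speed is set, keep off the red stop button, and leave the collets, tools and other things where they are.

Things in the scene. Friction and masses are not known exactly. Their poses are not given: they have to be found in the camera images.
- lathe: fixed bench lathe, turned a little. Origin on the bench under the centre of its light grey headstock (220 mm in x, 260 in y); operator at its -x side, chuck and bed to -y. Its top is a flat deck 148 mm above the bench. On it, in lathe frame (mm): selector axis (-10, 50), start button (-65, -85), stop button (10, -85), collet rack (85, -62). The clear chuck guard (y -134 to -210) is 14 mm higher than the deck
- selector_axis (a point): point on the selector's vertical turning axis, at deck level; it does not turn. Above the deck: black skirt disc 48 mm across, top at 10 mm; on it an upright black pointer wing 14 mm thick, from 10 to 37 mm, reaching 36 mm from the axis at the pointer end and 22 mm at the blunt tail. Nothing else rises above the deck within 75 mm of the axis
- selector (a joint): angle in rad, growing clockwise from above: 0 = off (red dot), position k at k x 0.5236 (30 degrees), up to 9, so sixth tick = 3.142; starts at 0 to 3. Pointer's direction in the lathe frame, anticlockwise from +x: 2.356 minus the value. A spring detent holds each position (up to 0.1 N m, about 4 N at 28 mm); turned half way (15 degrees) it snaps ahead of the finger into the next and stays
- pointer_tip (a point): the top of the pointer's tip, on the white line, 36 mm from the axis and 37 mm above the deck; turns with the selector. The dial round it is a flush grey disc 116 mm across with a red off dot and, clockwise from it every 30 degrees, nine black ticks that grow
- start (a joint): travel of the green start button in m: 0 out, 0.006 fully in (6 mm, about 5 N at the end of travel; springs back)
- start_top (a point): centre of the top of the green start button, 28 mm across; 22 mm above the deck when out, its aluminium collar (44 mm across) 12 mm above the deck; press straight down
- stop (a joint): travel of the red stop button in m: 0 out, 0.006 in; leave it alone
- stop_top (a point): centre of the top of the red stop button, 38 mm across, in a yellow collar 54 mm across, 75 mm behind the start button; 22 mm above the deck
- collet_a: a brass lathe collet (20 mm wide, 36 mm tall) standing in the collet rack at the rear of the deck; origin at its foot; leave it alone
- collet_b: a steel collet of the same size in the same rack; origin at its foot; leave it alone
- screwdriver: a screwdriver with an orange handle, 180 mm long, lying on the bench in front of the lathe; origin under its middle; leave it alone
- file_a: a needle file, 150 mm long and 5 mm thick, lying on the bench; origin under its middle; leave it alone
- file_b: a second needle file of the same size; origin under its middle; leave it alone
- bezel: a brass ring, 42 mm outside, 6 mm high, lying on the bench; origin at its centre, underside; leave it alone
- oiler: a small white bottle with a red cap, 38 mm wide and 100 mm tall, on the bench left of the headstock; origin at its foot; leave it alone
- loupe: a black eyeglass loupe, 38 mm wide and 30 mm tall, on the bench left of the headstock; origin at its foot; leave it alone

How it is judged:
By the outcome, as a careful person would: the job done as asked, in the order asked, and still so for the second after the job is handed in, with the robot touching nothing.
It also fails if it takes over 59 s, if anything falls off the work surface, if the arm or the gripper's body presses on something with over 40 N, if the wrist force passes 120 N, or if a joint passes its speed limit or range.

## Working session

There is one attempt and no reset: what is moved stays moved. The work goes in short steps, Python scripts to look and compute and a tool call to move; the robot and the scene stay as the last step left them, time stands still between calls to the robot, and variables do not carry over. Pictures are saved under pics/ and viewed, about 8 in all and at most 12, crops included, and the job is handed in when it is done.

Besides the shell and the picture viewer there is one more tool, called after ">>>" as name(argument=value, ...) on one line, values as JSON. apply_moves: Moves the arm, as the interface text tells. Its arguments: {"type":"object","properties":{"increments":{"type":"array"},"hand":{"type":"number"},"force":{"type":"number"}},"required":["increments"]}

```bash
mkdir -p pics
cat > h.py <<'E'
import numpy as np, cv2
from station import arm, optics, finder
from scipy.spatial.transform import Rotation as R
def model(cam):
    m=optics.camera_model(cam)
    return m
def c2w(cam,m,st=None):
    if cam!='wrist': return np.linalg.inv(np.array(m['world_to_cam']))
    T=np.eye(4); T[:3,:3]=R.from_euler('xyz',st['ee_rot']).as_matrix(); T[:3,3]=st['eef_pos']
    return T@np.array(m['T_tool_cam'])
def ray(cam,px,z,st=None):
    m=model(cam);T=c2w(cam,m,st)
    K=np.array([[m['fx'],0,m['cx']],[0,m['fy'],m['cy']],[0,0,1.]])
    d=m.get('dist',m.get('distortion'))
    u=cv2.undistortPoints(np.array([[px]],float),K,None if d is None else np.array(d,float))[0,0]
    v=T[:3,:3]@np.array([u[0],-u[1],-1]);o=T[:3,3]
    return o+v*(z-o[2])/v[2]
E
python3 - <<'E'
from h import *
st=arm.get_state();print(st)
for c in['top','scene']:
    f=optics.grab_frame(c);cv2.imwrite(f'pics/{c}.png',f[:,:,::-1]);m=model(c);print({k:v for k,v in m.items()})
    for n,z in[('selector_axis',.148),('pointer_tip',.185),('start_top',.17),('stop_top',.17),('lathe',0),('collet_a',.148)]:
        for r in finder.landmark_of(c,n)[:2]: print(c,n,r,ray(c,r['point'],z).round(4))
E
```

```text
{'t': 0.0, 'q': array([-9.18921304e-01,  3.59383338e-01,  1.10496964e-02, -3.47422526e-04,
       -1.22410779e+00, -2.88086460e-01]), 'qd': array([-0.00066171,  0.00041781,  0.00018423, -0.0001445 , -0.00139103,
       -0.00096329]), 'joint_efforts': array([-3.16033482e-03, -5.82722425e+01,  2.93044192e+01,  6.99734151e+00,
        6.67826651e-03, -1.71478664e-04]), 'eef_pos': array([ 0.23997025, -0.63039016,  0.23662148]), 'ee_rot': array([-3.14143834e+00, -1.67011093e-03,  1.93446644e+00]), 'force': array([-0.01411056,  0.16768558,  0.09609971]), 'moment': array([-0.0123175 ,  0.02635398, -0.01131901]), 'width': 0.0877956886039796}
{'fx': 439.20274894727294, 'fy': 439.20274894727294, 'cx': 319.48042044075044, 'cy': 233.22986562340552, 'world_to_cam': array([[-4.80585304e-03, -9.99782740e-01,  2.02824094e-02,
         4.96829216e-02],
       [ 9.81515641e-01, -8.35551574e-04,  1.91380117e-01,
        -5.65659464e-01],
       [-1.91321591e-01,  2.08272468e-02,  9.81306412e-01,
        -7.71770650e-01],
       [ 0.00000000e+00,  0.00000000e+00,  0.00000000e+00,
         1.00000000e+00
[... 912 characters left out ...]
5836],
       [ 0.        ,  0.        ,  0.        ,  1.        ]])}
scene selector_axis {'point': [386.3, 270.2], 'conf': 0.95} [0.6273 0.2027 0.148 ]
scene pointer_tip {'point': [402.9, 263.1], 'conf': 0.81} [0.6313 0.2263 0.185 ]
scene start_top {'point': [314.9, 229.5], 'conf': 0.65} [0.5636 0.0724 0.17  ]
scene start_top {'point': [401.4, 266.6], 'conf': 0.56} [0.6302 0.226  0.17  ]
scene stop_top {'point': [305.1, 262.6], 'conf': 0.66} [0.632  0.0592 0.17  ]
scene lathe {'point': [349.9, 304.2], 'conf': 0.63} [0.6318 0.1476 0.    ]
scene collet_a {'point': [320.9, 310.4], 'conf': 0.63} [0.71   0.0908 0.148 ]
scene collet_a {'point': [290.5, 302.2], 'conf': 0.54} [0.698  0.0383 0.148 ]
```

View pics/top.png

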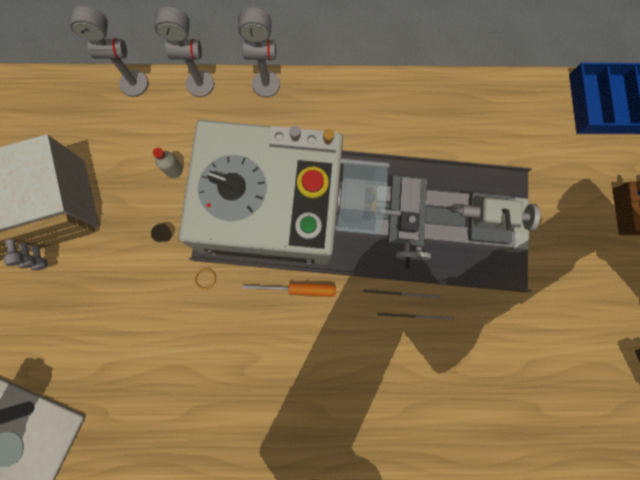

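View pics/scene.png

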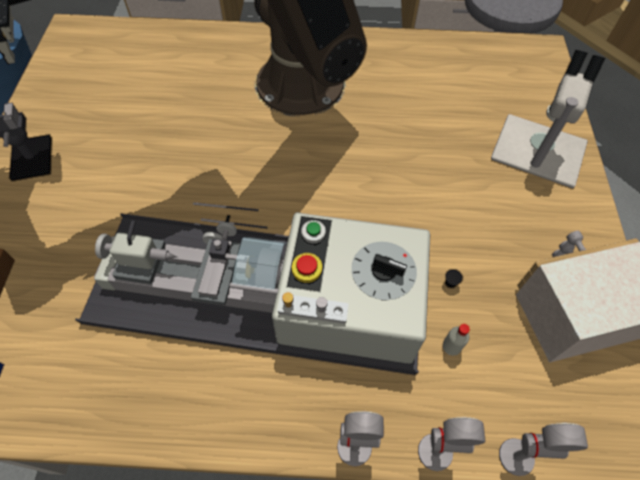

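Lathe yaw looks to be around -5°, and the selector seems to be at position 2: the red dot is at (209,205) and the pointer at (209,173) in the top view. I'll go closer with the hand closed.

>>> apply_moves(increments=[0.008, 0.03, 0.014, 0, 0, 0.03, 0.012, 0.037, 0.012, 0, 0, 0.03, 0.016, 0.036, 0.01, 0, 0, 0.03, 0.016, 0.036, 0.01, 0, 0, 0.03, 0.016, 0.036, 0.01, 0, 0, 0.03, 0.016, 0.036, 0.01, 0, 0, 0.03, 0.016, 0.036, 0.01, 0, 0, 0.03, 0.016, 0.036, 0.01, 0, 0, 0.03, 0.016, 0.036, 0.01, 0, 0, 0.03, 0.016, 0.036, 0.01, 0, 0, 0.03, 0.016, 0.036, 0.01, 0, 0, 0.03, 0.016, 0.036, 0.01, 0, 0, 0.03, 0.016, 0.036, 0.01, 0, 0, 0.03, 0.016, 0.036, 0.01, 0, 0, 0.03, 0.016, 0.036, 0.01, 0, 0, 0.03, 0.016, 0.036, 0.01, 0, 0, 0.03, 0.016, 0.036, 0.01, 0, 0, 0.03, 0.016, 0.036, 0.01, 0, 0, 0.03, 0.016, 0.036, 0, 0, 0, 0.03, 0.016, 0.036, 0, 0, 0, 0.03], hand=1, force=20)

```text
t: 2.37
eef_pos: [0.5436, 0.1043, 0.4317]
ee_rot: [3.129, 0.004, 2.555]
force: [0.3, -0.0, -0.7]
width: 0.0002
```

Run:
```python
from h import *
m=model('wrist');print({k:np.round(v,4) for k,v in m.items()})
st=arm.get_state();print(st['eef_pos'],st['ee_rot'],st['q'],st['t'],st['width'])
T=c2w('wrist',m,st);print(T.round(3))
```

```text
{'fx': np.float64(403.4737), 'fy': np.float64(403.4737), 'cx': np.float64(328.6311), 'cy': np.float64(246.258), 'T_tool_cam': array([[ 1.000e+00,  8.000e-04, -5.000e-04,  6.000e-04],
       [ 6.000e-04, -9.620e-01, -2.731e-01, -7.380e-02],
       [-7.000e-04,  2.731e-01, -9.620e-01, -1.470e-01],
       [ 0.000e+00,  0.000e+00,  0.000e+00,  1.000e+00]])}
[0.54355887 0.10425125 0.43174013] [3.12902751 0.00431169 2.55477046] [ 5.42334981e-01  8.47487275e-02  8.64536529e-02 -1.47290349e-03
 -1.55929886e+00 -1.12912287e+00] 2.3667 0.00022159609168156865
[[-0.832 -0.53  -0.161  0.501]
 [ 0.554 -0.798 -0.235  0.042]
 [-0.004 -0.285  0.958  0.578]
 [ 0.     0.     0.     1.   ]]
```

>>> apply_moves(increments=[0.004, 0.005, -0.002, 0, 0, 0.06, 0.004, 0.005, -0.002, 0, 0, 0.12, 0.004, 0.005, -0.002, 0, 0, 0.12, 0.004, 0.005, -0.002, 0, 0, 0.12, 0.004, 0.005, -0.002, 0, 0, 0.12, 0.004, 0.005, -0.002, 0, 0, 0.12, 0.004, 0.005, -0.002, 0, 0, 0.12, 0.004, 0.005, -0.002, 0, 0, 0.12, 0.004, 0.005, -0.002, 0, 0, 0.12, 0.004, 0.005, -0.002, 0, 0, 0.12, 0.004, 0.005, -0.002, 0, 0, 0.12, 0.004, 0.005, -0.002, 0, 0, 0.12, 0.004, 0.005, -0.002, 0, 0, 0.12, 0.004, 0.005, -0.002, 0, 0, 0.12, 0.004, 0.005, -0.002, 0, 0, 0.12, 0.004, 0.005, -0.002, 0, 0, 0.12, 0.004, 0.005, -0.002, 0, 0, 0.12, 0.004, 0.005, -0.002, 0, 0, 0.12, 0.004, 0.005, -0.002, 0, 0, 0.12, 0.004, 0.005, -0.002, 0, 0, 0.12])

```text
t: 4.03
eef_pos: [0.6286, 0.2183, 0.3892]
ee_rot: [3.129, 0.005, -1.289]
force: [0.3, 1.1, -0.5]
width: 0.0006
```

>>> apply_moves(increments=[0.003, 0.005, 0, 0, 0, 0.12, 0.003, 0.005, 0, 0, 0, 0.12, 0.003, 0.005, 0, 0, 0, 0.12, 0.003, 0.005, 0, 0, 0, 0.12, 0.003, 0.005, 0, 0, 0, 0.12, 0.002, 0.003, 0, 0, 0, 0.12, 0.001, 0.001, 0, 0, 0, 0.06, 0, 0, 0, 0, 0, 0, 0, 0, 0, 0, 0, 0])

```text
t: 4.78
eef_pos: [0.6478, 0.2498, 0.387]
ee_rot: [3.126, 0.006, -0.47]
force: [0.7, -0.1, 0.1]
width: 0.0008
```

Run:
```python
from h import *
st=arm.get_state();print(st['eef_pos'],st['ee_rot'],st['q'],st['t'],st['qd'].round(3))
c='wrist';f=optics.grab_frame(c);cv2.imwrite('pics/w1.png',f[:,:,::-1])
for n,z in[('selector_axis',.148),('pointer_tip',.185),('start_top',.17),('stop_top',.17),('collet_a',.148)]:
    for r in finder.landmark_of(c,n)[:2]: print(c,n,r,ray(c,r['point'],z,st).round(4))
```

```text
[0.64777669 0.24984848 0.38700676] [ 3.12618003  0.00563223 -0.46973585] [ 6.48930237e-01  3.55813206e-01  3.36313859e-01  1.66757949e-03
 -1.56762144e+00  2.02295106e+00] 4.7833 [ 0.001  0.005  0.002 -0.    -0.     0.014]
wrist selector_axis {'point': [334.8, 263.1], 'conf': 0.84} [0.6251 0.1964 0.148 ]
wrist pointer_tip {'point': [326.8, 237.6], 'conf': 0.64} [0.6351 0.2329 0.185 ]
wrist start_top {'point': [329.8, 398.7], 'conf': 0.69} [0.5552 0.0698 0.17  ]
```

View pics/w1.png

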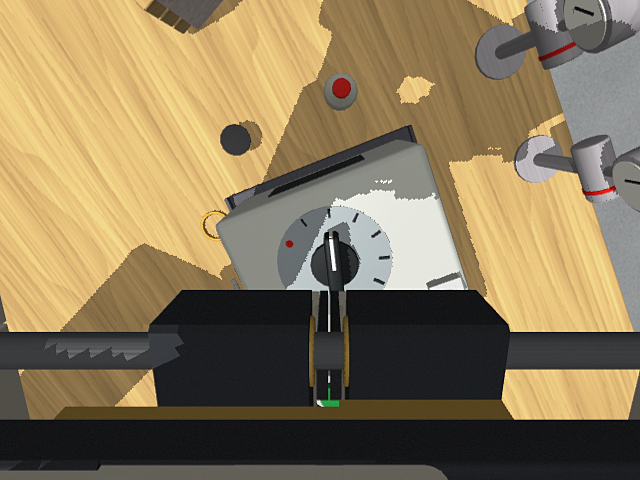

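The wrist view confirms the pointer at tick 2. The red dot is at (290,244), tick 1 at (303,222), tick 2 at (330,212) behind the pointer tip, tick 3 at (358,218), tick 4 at (378,234), tick 5 at (384,257). Next I'll fit the lathe pose.

Run:
```python
from h import *
from scipy.optimize import least_squares
st=arm.get_state()
A=np.array([[.625,.198]]*3);S=np.array([[.5608,.0697],[.5636,.0724],[.5552,.0698]]);P=np.array([[.636,.0585],[.632,.0592]])
C=np.array([[.7139,.039],[.7152,.0888],[.71,.0908],[.698,.0383]])
tk=[(290,244),(303,222),(330,212),(358,218),(378,234),(384,257)]
T=np.array([ray('wrist',p,.148,st)[:2] for p in tk])
def f(x):
    c,s=np.cos(x[2]),np.sin(x[2]);M=np.array([[c,-s],[s,c]])
    w=lambda p:M@np.array(p)+x[:2]
    a=w([-.01,.05]);r=[(A-a).ravel(),(S-w([-.065,-.085])).ravel(),(P-w([.01,-.085])).ravel()]
    for k,t in enumerate(T):
        g=3*np.pi/4-k*np.pi/6+x[2];d=t-a
        r.append([d[1]*np.cos(g)-d[0]*np.sin(g)])
    return np.concatenate(r)
o=least_squares(f,[.636,.148,-.08]);x=o.x
print(x,np.degrees(x[2]),(o.fun*1e3).round(1))
c,s=np.cos(x[2]),np.sin(x[2]);M=np.array([[c,-s],[s,c]])
for n,p in dict(axis=(-.01,.05),start=(-.065,-.085),stop=(.01,-.085)).items():print(n,M@p+x[:2])
a=M@(-.01,.05)+x[:2];print([np.linalg.norm(t-a).round(4) for t in T])
m=model('scene')
```

```text
[ 0.63153688  0.14662475 -0.09563807] -5.479657548364786 [-1.4  0.6 -1.4  0.6 -1.4  0.6  2.1  1.5  4.9  4.2 -3.5  1.6  2.6 -2.6
 -1.4 -1.9  1.2  1.4 -0.3 -2.  -1.7 -0.5]
axis [0.62635719 0.19735118]
start [0.55871707 0.06822018]
stop [0.63337433 0.06105826]
[np.float64(0.0489), np.float64(0.0519), np.float64(0.0513), np.float64(0.0501), np.float64(0.051), np.float64(0.0491)]
```

>>> apply_moves(increments=[-0.006, -0.002, -0.015, 0.007, -0.0035, 0.03, -0.01, -0.003, -0.025, 0.007, -0.0035, 0.04, -0.01, -0.003, -0.03, 0, 0, 0.04, -0.01, -0.003, -0.03, 0, 0, 0, -0.008, -0.002, -0.03, 0, 0, 0, -0.002, -0.001, -0.03, 0, 0, 0, 0, 0, -0.025, 0, 0, 0, 0, 0, -0.015, 0, 0, 0, 0, 0, 0, 0, 0, 0, 0, 0, 0, 0, 0, 0])

```text
t: 5.92
eef_pos: [0.5985, 0.2325, 0.1834]
ee_rot: [-3.134, -0.0, -0.362]
force: [0.2, -0.8, 1.7]
width: 0.0003
```

>>> apply_moves(increments=[0.001, 0.002, -0.003, -0.007, 0, 0, 0.001, 0.001, -0.003, 0, 0, 0, 0, 0, 0, 0, 0, 0])

```text
t: 6.17
eef_pos: [0.6024, 0.2365, 0.1804]
ee_rot: [-3.137, -0.006, -0.362]
force: [-0.0, 0.1, 0.8]
width: 0.0008
```

Run:
```python
from h import *
st=arm.get_state();print(st['eef_pos'],st['ee_rot'],st['force'],st['q'])
a=optics.grab_frame('wrist');b=optics.grab_frame('scene')[210:300,330:450];b=cv2.resize(b,(640,480),interpolation=cv2.INTER_CUBIC)
o=cv2.resize(np.hstack([a,b]),(800,300),interpolation=cv2.INTER_AREA)
cv2.imwrite('pics/w2.png',o[:,:,::-1])
```

```text
[0.60241819 0.23654313 0.18041436] [-3.13738451 -0.00576765 -0.36216518] [-0.00576632  0.1187734   0.82320904] [ 0.67671765  0.34874161 -0.13906808  0.00322221 -1.0764368   2.10120242]
```

View pics/w2.png

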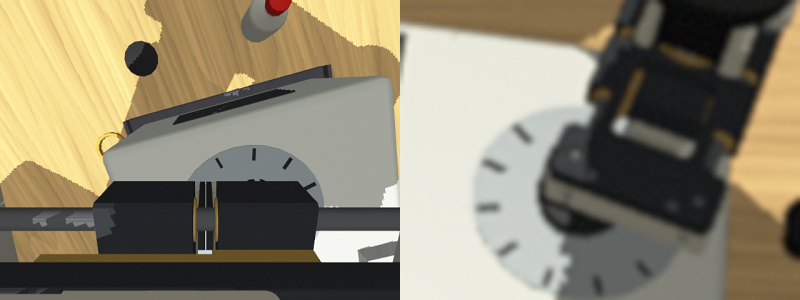

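>>> apply_moves(increments=[0.002, -0.001, -0.003, 0, 0, 0, 0.003, -0.001, -0.002, 0, 0, 0, 0, 0, 0, 0, 0, 0])

```text
t: 6.52
eef_pos: [0.6085, 0.2349, 0.1771]
ee_rot: [-3.135, -0.008, -0.362]
force: [-0.2, 0.6, -0.8]
width: 0.0004
```

>>> apply_moves(increments=[0.003, -0.001, 0, 0, 0, 0, 0.003, -0.001, 0, 0, 0, 0, 0, 0, 0, 0, 0, 0])

```text
t: 6.77
eef_pos: [0.6152, 0.2327, 0.1773]
ee_rot: [-3.134, -0.008, -0.362]
force: [-1.6, 1.1, 0.0]
width: 0.0006
```

>>> apply_moves(increments=[0.003, -0.001, 0, 0, 0, 0, 0, 0, 0, 0, 0, 0])

```text
t: 6.93
eef_pos: [0.6176, 0.2325, 0.1772]
ee_rot: [-3.133, -0.006, -0.362]
force: [-1.2, 1.0, 1.0]
width: 0.0006
```

>>> apply_moves(increments=[0.003, -0.001, 0, 0, 0, 0, 0, 0, 0, 0, 0, 0])

```text
t: 7.1
eef_pos: [0.6198, 0.232, 0.177]
ee_rot: [-3.133, -0.004, -0.362]
force: [-0.2, -0.5, 0.0]
width: 0.0004
```

>>> apply_moves(increments=[0.003, -0.001, 0, 0, 0, 0, 0, 0, 0, 0, 0, 0])

```text
t: 7.27
eef_pos: [0.6229, 0.2308, 0.1769]
ee_rot: [-3.134, -0.004, -0.362]
force: [-0.7, -0.4, 0.0]
width: 0.0004
```

>>> apply_moves(increments=[0.003, -0.001, 0, 0, 0, 0, 0, 0, 0, 0, 0, 0])

```text
t: 7.43
eef_pos: [0.6256, 0.2295, 0.1767]
ee_rot: [-3.135, -0.003, -0.362]
force: [-0.5, 1.6, 1.5]
width: 0.0009
```

>>> apply_moves(increments=[0.002, -0.001, 0, 0, 0, 0, 0, 0, 0, 0, 0, 0])

```text
t: 7.6
eef_pos: [0.6272, 0.2287, 0.1766]
ee_rot: [-3.135, -0.002, -0.362]
force: [-2.3, 2.0, 0.6]
width: 0.0002
```

```bash
cat > chk.py <<'E'
from h import *
import sys
st=arm.get_state();print(st['eef_pos'].round(4),st['force'].round(1))
ax=np.array([.6264,.1974])
for c in ['wrist','scene','top']:
    f=optics.grab_frame(c);cv2.imwrite(f'pics/{sys.argv[1]}_{c}.png',f[:,:,::-1])
    for r in finder.landmark_of(c,'pointer_tip')[:2]:
        p=ray(c,r['point'],.185,st)[:2]-ax
        print(c,r,'r',np.linalg.norm(p).round(3),'pos',((135-5.5-np.degrees(np.arctan2(p[1],p[0])))/30).round(2))
E
python3 chk.py a
python3 - <<'E'
import cv2,numpy as np
w=cv2.imread('pics/a_wrist.png');s=cv2.imread('pics/a_scene.png')[215:305,325:445];t=cv2.imread('pics/a_top.png')[140:230,170:290]
o=[cv2.resize(i,(400,300),interpolation=cv2.INTER_CUBIC) for i in (w,s)]
cv2.imwrite('pics/a.png',np.hstack(o))
E
```

```text
[0.6272 0.2287 0.1766] [-2.3  2.   0.6]
scene {'point': [395.0, 273.8], 'conf': 0.44} r 0.03 pos 3.33
top {'point': [217.8, 163.0], 'conf': 0.94} r 0.035 pos 3.3
top {'point': [404.4, 291.7], 'conf': 0.67} r 0.329 pos 8.41
```

View pics/a.png

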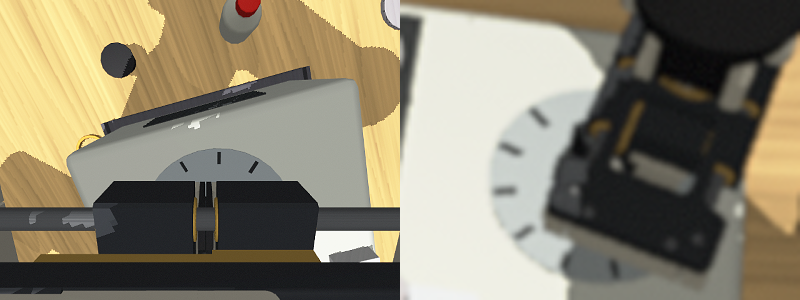

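The top camera sees the tip: the selector clicked to 3 and is probably still being pushed. From the forces, the finger face is about 21 mm ahead of the tool centre. I'll re-align with the pointer and tabulate the arc.

Run:
```python
import numpy as np
ax=np.array([.6264,.1974])
def c(p,d,rho=.03):
    f=np.radians(129.5-30*p);u=np.array([np.cos(f),np.sin(f)]);t=np.array([u[1],-u[0]])
    return ax+rho*u-d*t
print('d34 p3',c(3,.034),'yaw',np.radians(39.5-90))
q=None
for p in np.arange(3,6.01,1/6):
    x=c(p,.028);print(p.round(2),x.round(4),'yaw',np.radians(39.5-30*p).round(3),'' if q is None else ((x-q)*1e3).round(1));q=x
```

```text
d34 p3 [0.62792208 0.24271758] yaw -0.8813912722571364
3.0 [0.6317 0.2381] yaw -0.881 
3.17 [0.6353 0.2375] yaw -0.969 [ 3.5 -0.6]
3.33 [0.6387 0.2365] yaw -1.056 [ 3.5 -0.9]
3.5 [0.6421 0.2353] yaw -1.143 [ 3.4 -1.2]
3.67 [0.6453 0.2338] yaw -1.23 [ 3.2 -1.5]
3.83 [0.6484 0.232 ] yaw -1.318 [ 3.1 -1.8]
4.0 [0.6514 0.23  ] yaw -1.405 [ 2.9 -2.1]
4.17 [0.6541 0.2277] yaw -1.492 [ 2.7 -2.3]
4.33 [0.6566 0.2251] yaw -1.58 [ 2.5 -2.5]
4.5 [0.6589 0.2224] yaw -1.667 [ 2.3 -2.7]
4.67 [0.661  0.2195] yaw -1.754 [ 2.1 -2.9]
4.83 [0.6628 0.2164] yaw -1.841 [ 1.8 -3.1]
5.0 [0.6643 0.2131] yaw -1.929 [ 1.5 -3.2]
5.17 [0.6655 0.2098] yaw -2.016 [ 1.2 -3.4]
5.33 [0.6665 0.2063] yaw -2.103 [ 0.9 -3.5]
5.5 [0.6671 0.2028] yaw -2.19 [ 0.6 -3.5]
5.67 [0.6674 0.1992] yaw -2.278 [ 0.3 -3.6]
5.83 [0.6674 0.1956] yaw -2.365 [ 0.  -3.6]
6.0 [0.6671 0.1921] yaw -2.452 [-0.3 -3.6]
```

>>> apply_moves(increments=[-0.002, 0.005, 0, 0, 0, 0, 0.0, 0.004, 0, 0, 0, -0.1, 0.001, 0.003, 0, 0, 0, -0.11, 0.001, 0.002, 0, 0, 0, -0.11, 0, 0, 0, 0, 0, -0.1, 0, 0, 0, 0, 0, -0.1, 0, 0, 0, 0, 0, 0])

```text
t: 8.48
eef_pos: [0.6293, 0.2432, 0.1776]
ee_rot: [-3.133, -0.007, -0.906]
force: [-1.0, 0.1, 0.2]
width: 0.0005
```

```bash
python3 chk.py b
```

```text
[0.6293 0.2432 0.1776] [-1.   0.1  0.2]
top {'point': [217.0, 163.1], 'conf': 0.92} r 0.035 pos 3.24
```

>>> apply_moves(increments=[0.002, -0.001, 0, 0, 0, -0.03, 0.002, -0.001, 0, 0, 0, -0.04, 0.002, -0.0012, 0, 0, 0, -0.04, 0.002, -0.0012, 0, 0, 0, -0.04, 0.002, -0.0012, 0, 0, 0, -0.04, 0.002, -0.0012, 0, 0, 0, -0.04, 0.002, -0.0012, 0, 0, 0, -0.04, 0.002, -0.0012, 0, 0, 0, -0.04, 0, 0, 0, 0, 0, 0])

```text
t: 9.53
eef_pos: [0.6447, 0.235, 0.1777]
ee_rot: [-3.133, -0.004, -1.211]
force: [-1.4, 0.5, 0.2]
width: 0.0003
```

```bash
python3 chk.py c
```

```text
[0.6447 0.235  0.1777] [-1.4  0.5  0.2]
scene {'point': [395.2, 279.5], 'conf': 0.61} r 0.04 pos 3.58
top {'point': [218.5, 161.6], 'conf': 0.95} r 0.036 pos 3.41
```

>>> apply_moves(increments=[0.002, -0.001, 0, 0, 0, -0.04, 0.002, -0.001, 0, 0, 0, -0.04, 0, 0, 0, 0, 0, 0])

```text
t: 10.08
eef_pos: [0.6482, 0.233, 0.1777]
ee_rot: [-3.133, -0.004, -1.29]
force: [0.4, 0.4, 0.2]
width: 0.0002
```

```bash
python3 chk.py d
```

```text
[0.6482 0.233  0.1777] [0.4 0.4 0.2]
scene {'point': [393.8, 278.6], 'conf': 0.54} r 0.037 pos 3.66
top {'point': [225.1, 161.1], 'conf': 0.57} r 0.034 pos 3.98
```

>>> apply_moves(increments=[0.0021, -0.0014, 0, 0, 0, -0.06, 0.002, -0.0015, 0, 0, 0, -0.06, 0.0019, -0.0016, 0, 0, 0, -0.06, 0.0018, -0.0017, 0, 0, 0, -0.06, 0.0017, -0.0018, 0, 0, 0, -0.06, 0.0016, -0.0019, 0, 0, 0, -0.06, 0.0014, -0.002, 0, 0, 0, -0.06, 0.0013, -0.0021, 0, 0, 0, -0.06, 0.001, -0.002, 0, 0, 0, -0.05, 0, 0, 0, 0, 0, 0])

```text
t: 11.22
eef_pos: [0.6629, 0.2199, 0.1781]
ee_rot: [-3.133, 0.001, -1.836]
force: [-0.5, 1.5, 0.5]
width: 0.0002
```

```bash
python3 chk.py e
```

```text
[0.6629 0.2199 0.1781] [-0.5  1.5  0.5]
scene {'point': [384.0, 277.8], 'conf': 0.56} r 0.035 pos 4.52
top {'point': [228.6, 161.5], 'conf': 0.96} r 0.033 pos 4.3
```

>>> apply_moves(increments=[0, -0.002, 0, 0, 0, 0, 0, -0.0015, 0, 0, 0, 0, 0, 0, 0, 0, 0, 0])

```text
t: 11.77
eef_pos: [0.6629, 0.216, 0.1782]
ee_rot: [-3.132, -0.0, -1.831]
force: [-0.7, -1.0, 0.6]
width: 0.0005
```

```bash
python3 chk.py f
```

```text
[0.6629 0.216  0.1782] [-0.7 -1.   0.6]
scene {'point': [375.9, 275.7], 'conf': 0.45} r 0.036 pos 5.27
top {'point': [236.6, 159.6], 'conf': 0.76} r 0.038 pos 4.96
```

>>> apply_moves(increments=[0.0011, -0.0021, 0, 0, 0, -0.06, 0.001, -0.0022, 0, 0, 0, -0.06, 0.0008, -0.0022, 0, 0, 0, -0.06, 0.0006, -0.0023, 0, 0, 0, -0.06, 0.0004, -0.0023, 0, 0, 0, -0.06, 0.0002, -0.0023, 0, 0, 0, -0.06, 0.0002, -0.0023, 0, 0, 0, -0.06, 0, -0.002, 0, 0, 0, -0.06, 0, 0, 0, 0, 0, 0])

```text
t: 12.82
eef_pos: [0.669, 0.201, 0.1783]
ee_rot: [-3.132, 0.006, -2.333]
force: [-0.4, 0.6, -0.8]
width: 0.0005
```

```bash
python3 chk.py g
```

```text
[0.669  0.201  0.1783] [-0.4  0.6 -0.8]
top {'point': [242.0, 162.5], 'conf': 0.91} r 0.038 pos 5.48
```

>>> apply_moves(increments=[-0.0005, -0.002, 0, 0, 0, 0, -0.0005, -0.0015, 0, 0, 0, -0.03, 0, 0, 0, 0, 0, 0])

```text
t: 13.37
eef_pos: [0.668, 0.1976, 0.1784]
ee_rot: [-3.132, 0.006, -2.357]
force: [0.5, 1.1, -0.6]
width: 0.0003
```

```bash
python3 chk.py i
```

```text
[0.668  0.1976 0.1784] [ 0.5  1.1 -0.6]
top {'point': [244.3, 162.6], 'conf': 0.6} r 0.04 pos 5.63
```

>>> apply_moves(increments=[-0.0005, -0.002, 0, 0, 0, -0.03, 0, 0, 0, 0, 0, 0])

```text
t: 13.83
eef_pos: [0.6675, 0.1957, 0.1784]
ee_rot: [-3.132, 0.005, -2.386]
force: [-0.3, 0.3, 0.6]
width: 0.0008
```

```bash
python3 chk.py j
```

```text
[0.6675 0.1957 0.1784] [-0.3  0.3  0.6]
top {'point': [246.3, 167.4], 'conf': 0.97} r 0.036 pos 6.04
```

Force is near zero and the reading is 6.04, so it looks clicked in. I'll back off, rise, and look from above while heading for the start button.

>>> apply_moves(increments=[0.006, 0.005, 0, 0, 0, 0, 0.007, 0.007, 0, 0, 0, 0, 0.003, 0.003, 0.01, 0, 0, 0, 0, 0, 0.03, 0, 0, 0, 0, 0, 0.03, 0, 0, 0, -0.01, -0.02, 0.02, 0, 0, 0, -0.015, -0.03, 0.01, 0, 0, 0, -0.015, -0.03, 0, 0, 0, 0, -0.02, -0.03, 0, 0, 0, 0, -0.02, -0.03, 0, 0, 0, 0, -0.02, -0.01, 0, 0, 0, 0, -0.01, 0, 0, 0, 0, 0, 0, 0, 0, 0, 0, 0])

```text
t: 15.22
eef_pos: [0.5756, 0.0617, 0.2879]
ee_rot: [-3.127, 0.007, -2.379]
force: [-0.3, -0.4, 0.5]
width: 0.0009
```

```bash
python3 chk.py k
python3 - <<'E'
from h import *
st=arm.get_state()
for c in ['wrist','scene','top']:
    for n in ['start_top','stop_top']:
        for r in finder.landmark_of(c,n)[:2]: print(c,n,r,ray(c,r['point'],.17,st).round(4))
s=cv2.imread('pics/k_scene.png')[200:320,280:440];t=cv2.imread('pics/k_top.png')[120:240,180:340];w=cv2.imread('pics/k_wrist.png')
cv2.imwrite('pics/k.png',np.vstack([np.hstack([cv2.resize(i,(400,300),interpolation=cv2.INTER_CUBIC) for i in (s,t)]),np.hstack([cv2.resize(w,(400,300)),np.zeros((300,400,3),np.uint8)])]))
E
```

```text
[0.5756 0.0617 0.2879] [-0.3 -0.4  0.5]
wrist {'point': [134.6, 290.3], 'conf': 0.8} r 0.036 pos 5.9
scene {'point': [368.8, 270.7], 'conf': 0.56} r 0.037 pos 6.05
top {'point': [246.3, 167.2], 'conf': 0.73} r 0.037 pos 6.03
top {'point': [401.1, 294.6], 'conf': 0.29} r 0.327 pos 8.45
wrist start_top {'point': [341.9, 270.1], 'conf': 0.97} [0.5589 0.0691 0.17  ]
wrist stop_top {'point': [267.4, 184.9], 'conf': 0.88} [0.6346 0.0608 0.17  ]
scene start_top {'point': [313.2, 229.3], 'conf': 0.47} [0.5633 0.0693 0.17  ]
scene stop_top {'point': [303.6, 261.0], 'conf': 0.74} [0.629  0.0564 0.17  ]
top start_top {'point': [307.1, 221.6], 'conf': 0.78} [0.5624 0.0705 0.17  ]
top stop_top {'point': [232.6, 186.4], 'conf': 0.52} [0.6215 0.1926 0.17  ]
```

View pics/k.png

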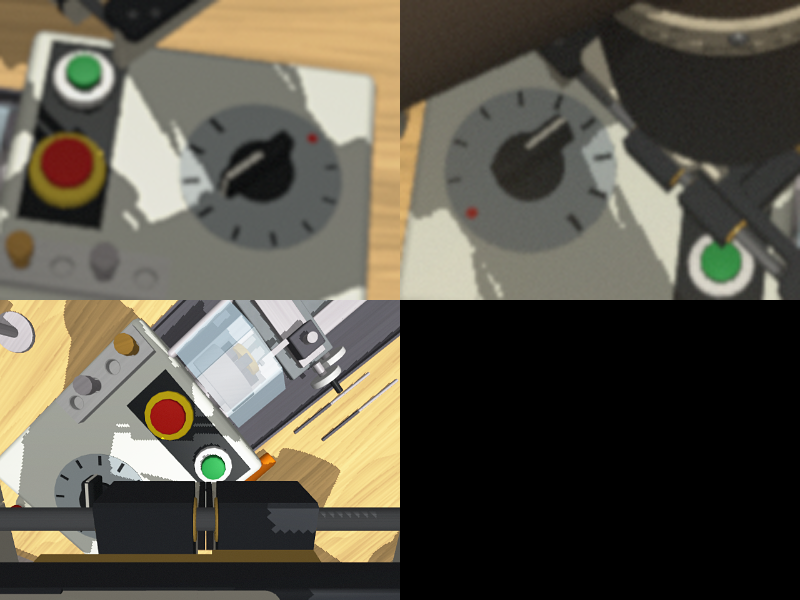

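The pointer points opposite the red dot in both views, which is tick 6, and all three cameras read about 6.0. The start button is at (0.559, 0.069). Going above it.

>>> apply_moves(increments=[-0.008, 0.003, -0.015, 0, 0, 0, -0.008, 0.003, -0.025, 0, 0, 0, 0, 0.001, -0.025, 0, 0, 0, 0, 0, -0.018, 0, 0, 0, 0, 0, -0.007, 0, 0, 0, 0, 0, 0, 0, 0, 0])

```text
t: 16.32
eef_pos: [0.5611, 0.0697, 0.1943]
ee_rot: [-3.126, 0.008, -2.378]
force: [-0.4, -0.2, 0.2]
width: 0.0004
```

>>> apply_moves(increments=[-0.0015, -0.0005, -0.004, 0, 0, 0, 0, 0, -0.004, 0, 0, 0, 0, 0, -0.003, 0, 0, 0, 0, 0, 0, 0, 0, 0])

```text
t: 16.65
eef_pos: [0.5613, 0.0695, 0.1851]
ee_rot: [-3.124, 0.011, -2.378]
force: [-0.4, 0.3, 0.5]
width: 0.0008
```

>>> apply_moves(increments=[0, 0, -0.002, 0, 0, 0, 0, 0, -0.002, 0, 0, 0, 0, 0, 0, 0, 0, 0])

```text
t: 16.9
eef_pos: [0.5623, 0.0697, 0.1823]
ee_rot: [-3.123, 0.013, -2.378]
force: [-0.1, 0.8, -0.5]
width: 0.0004
```

>>> apply_moves(increments=[0, 0, -0.002, 0, 0, 0, 0, 0, -0.002, 0, 0, 0, 0, 0, 0, 0, 0, 0])

```text
t: 17.15
eef_pos: [0.5627, 0.0698, 0.179]
ee_rot: [-3.122, 0.014, -2.377]
force: [-1.9, 0.3, 1.8]
width: 0.0005
```

>>> apply_moves(increments=[-0.001, 0, -0.002, 0, 0, 0, 0, 0, -0.002, 0, 0, 0, 0, 0, -0.001, 0, 0, 0])

```text
t: 17.4
eef_pos: [0.5627, 0.0699, 0.1753]
ee_rot: [-3.12, 0.016, -2.377]
force: [-4.5, 1.6, 11.7]
width: 0.0007
```

>>> apply_moves(increments=[0, 0, -0.002, 0, 0, 0, 0, 0, -0.001, 0, 0, 0])

```text
t: 17.57
eef_pos: [0.5627, 0.0698, 0.1753]
ee_rot: [-3.119, 0.017, -2.376]
force: [-4.1, 1.4, 9.3]
width: 0.0001
```

It is bottomed: about 10 N, and z holds at 0.1753 despite further downward commands. One firmer nudge, then straight up and away.

>>> apply_moves(increments=[0, 0, -0.003, 0, 0, 0, 0, 0, -0.003, 0, 0, 0])

```text
t: 17.73
eef_pos: [0.5628, 0.0698, 0.1748]
ee_rot: [-3.117, 0.019, -2.374]
force: [-14.0, 2.5, 32.2]
width: 0.0002
```

>>> apply_moves(increments=[0, 0, 0.01, 0, 0, 0, 0, 0, 0.02, 0, 0, 0, 0, 0, 0.03, 0, 0, 0, 0, 0, 0.03, 0, 0, 0, 0, 0, 0.02, 0, 0, 0, -0.015, -0.02, 0.01, 0, 0, 0, -0.02, -0.03, 0, 0, 0, 0, -0.02, -0.03, 0, 0, 0, 0, -0.01, -0.02, 0, 0, 0, 0, 0, 0, 0, 0, 0, 0, 0, 0, 0, 0, 0, 0])

```text
t: 18.65
eef_pos: [0.4926, -0.0323, 0.298]
ee_rot: [-3.119, 0.019, -2.372]
force: [0.3, -0.2, -0.5]
width: 0.0004
```

```bash
python3 chk.py z
python3 - <<'E'
from h import *
s=cv2.imread('pics/z_scene.png');w=cv2.imread('pics/z_wrist.png')
cv2.imwrite('pics/z.png',np.hstack([cv2.resize(s[200:320,280:440],(400,300),interpolation=cv2.INTER_CUBIC),cv2.resize(w,(400,300))]))
E
```

```text
[ 0.4926 -0.0323  0.298 ] [ 0.3 -0.2 -0.5]
scene {'point': [367.6, 274.1], 'conf': 0.63} r 0.043 pos 5.88
```

View pics/z.png

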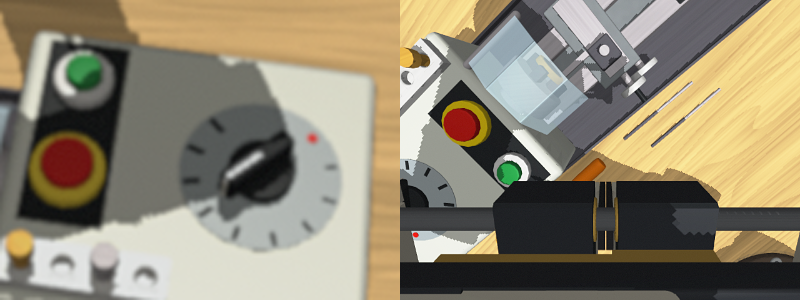

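The green button is out again. The pointer is still opposite the red dot at tick 6, and the stop button and the rest are untouched. Handing in.

```bash
python3 -c "
from station import arm
print(arm.job_done())"
```

```text
the job is handed in; nothing more can be done
None
```

The selector is set to the sixth tick and the lathe has been started. The job was handed in about 19 s into the 59 s allowed.

- **Selector:** I pushed the pointer with the closed fingertips from position 2 to 6, one click at a time, without gripping. After I backed off, the wrist, scene and top cameras read 5.90, 6.05 and 6.03. The pictures show the pointer opposite the red dot, which is tick 6. The scene camera read 5.88 after the button press.
- **Start button:** I pressed it once, after the speed was set. It stopped moving at about 10 N, against the 5 N expected at full travel. I then gave one firmer nudge that peaked at 32 N upward (about 35 N in total), harder than it needed and close to the 40 N limit. The press was about 4 mm off the button's centre.
- **Final check:** the last picture shows the green button out again, and the stop button looks untouched. The collets, the files and the part of the screwdriver in view are where they were. I did not compare every item's position against the start. The gripper was clear of everything at hand-in.
- **Doubtful readings:** the finder's pointer readings were off by up to about 0.3 of a step while the gripper hid part of the selector. I confirmed those clicks from the jump in the readings and the drop in force.

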